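# Fit the chopping blade to the food processor

## Robot

A 6-joint arm with a two-finger parallel gripper is mounted at the origin on the work surface. World frame = base frame: x ahead of the robot, y to its left, z up, the work surface at z = 0. Lengths are in m, angles in rad, forces in N, time in s.
With the tool pointing down it reaches from about 0.35 to 0.975 m from the base axis. Payload 4.9 kg.
Tool frame: the origin (TCP) lies between the finger pads, 19 mm behind the fingertips; this is the grasp point; z points along the fingers, y is the line along which they close (so a half turn about z gives the same grasp; the last joint's range is limited). The gripper opens to 85 mm and grips with 20 to 120 N. Pads are 22 mm wide; open, the fingers measure 114 mm over their backs; the gripper's body (76 mm by 85 mm) begins 54 mm behind the grasp point. The pads swing forward as they close: fully open they stand 13 mm farther back than shut.
Start: joints at [-1.469, 0.053, 1.613, -0, 1.476, -0.119], TCP at [0.137, -0.61, 0.25] pointing down, gripper open.
Joint ranges: [-3.01, 3.01], [-1.01, 2.22], [0.06, 2.58], [-1.02, 4.17], [0.09, 2.62], [-3.14, 3.14]. Speed limits (rad/s): [2.57, 2.57, 3.14, 3.14, 3.14, 3.14].

## Interface

Orientations are given as a rotation vector (axis times angle).
In Python, from station import ctrl gives the robot as it stands.
- The arm moves only by the tool send_rows, never from a script. Its argument "rows" is a list of rows, each a list of 3 entries, a list of its own where there are three numbers: the finger opening in cm, from 0 to 8.54, then the shift along the tool's x, y, z in cm, then the turn about the tool's z in degrees. A call has 1 to 10 rows; each row shifts and turns the commanded pose from where the row before left it, along the tool's axes as they then stand; what a row does not reach is not made up. A row lasts 1/8 s, in which the tool goes at most 62.5 mm and 10.7 degrees, less where a joint would pass 70% of its speed; a pose out of reach is approached as far as the arm can. A call with a gripper value outside its range is refused whole. The fingers move at their own pace and stop on an object; "newtons" is the grip in N (left out, the last holds). Time passes only in rows, so rows that do not move let the fingers close. It gives the time, the measured TCP pose, the force, the opening and the grip force at its end, in the units of the state.
- ctrl.get_obs(): the state, without advancing time (a new reading comes with each control period).
- ctrl.get_image(name): name is "side" or "top" or "wrist"; returns a dict with "frame" (400x640x3 uint8, red, green, blue), "range_z" (400x640 float32, m along the optical axis (not along the pixel's ray), 0 where there is no reading), "fx", "fy", "cx", "cy" (pixels), "cam_to_world" (4x4, takes a point from camera to world coordinates). Camera axes: x right, y down, z forward; pixel columns grow to the right and rows downward; lengths in m; the calibration is good to about 2 mm. A picture is of the moment at which its call begins.
- ctrl.finish_job(): hands the job in; it is judged then, once.
The state is a dict: "t": time; "q": joint angles; "dq": joint speeds; "effort": joint torques, N m; "tool_pos": TCP position; "tool_rot": TCP orientation; "contact_force": force on the tool from outside, world axes, zero at the start; "wrist_torque": the same for the moment, N m; "opening": finger opening in m; "grip_force": force on a finger pad.
Only numpy, scipy, OpenCV 4.12 (cv2) and the standard library are available. Lean on these libraries where they do the work, as an engineer would, in place of code of your own. Each camera call takes 0.05 s, during which the arm holds its last target. There are 200 camera calls.

## Task

Fit the chopping blade that stands on the cutting board into the food processor: slide its hub gently down over the drive shaft in the middle of the bowl and turn it by feel until its slots drop over the shaft's drive key. Leave it fully home, level and let go, never forcing it, letting it fall down the shaft or tipping it over, and leave the sauce cups, the pickle tub and the shaker where they stand.

Things in the scene. Friction and masses are not known exactly. Their poses are not given: they have to be found in the camera images.
- blade: Loose chopping blade, about 200 g (varies), standing upright. Origin: centre of the hub's underside, z up. White round hub, 40 mm diameter, z 0 to 60 mm; blind bore from below, 19 mm diameter, 55 mm deep, no chamfer. Orange grip on top. Two steel wings, 3 mm thick, reach 75 mm from the axis, towards +x+y at z 20 mm and -x-y at z 36 mm.
- blade_grip (a point): Point on the blade's axis, 82 mm above the hub's underside, in the orange rectangular grip (36 mm long in x, 28 mm wide in y, from 60 to 92 mm above the underside). Axes as the blade's. Pinch it with the fingers closing along y; with the TCP here the fingertips are 3 mm above the hub's shoulder.
- slots (a point): On the blade's axis, 12 mm above the hub's underside: the upper end of four radial slots, 9 mm wide, cut right through the lowest 12 mm of the hub along the blade's +x, +y, -x and -y. The hub therefore fits every 90 degrees. Axes as the blade's.
- processor: Food processor, fixed. Origin: centre of the base's underside, z up. Grey base 240 (x) x 220 x 110 mm high; on it a clear open bowl, inner radius 86 mm at its floor, outer radius 94 mm at the rim; floor 115 mm and rim 205 mm above the counter. Black handle out to 136 mm from the axis along +x. An upright drive shaft stands in the middle of the bowl.
- seat (a point): Centre of the top of the round black boss (46 mm diameter, 123 mm above the counter) at the foot of the shaft, on its axis: the hub's underside rests here when home. Axes as the processor's. The steel shaft, 16 mm diameter, rises from here. It is stiff to turn (0.5 N m), so it stays still under a lightly pressed hub.
- key (a point): Middle of the black drive key, a flat bar through the shaft, 7 mm above the seat: 34 mm long, 6 mm wide, 6 mm tall, 17 mm out on both sides. Its angle about the shaft differs each time and is NOT reported (axes here: the processor's). A hub not lined up stops on it, 10 mm above the seat; turned 90 degrees at most, either way, its slots fall over the key (they fit within about 4 degrees).
- shaft_top (a point): Centre of the shaft's top end, 50 mm above the seat; the last 6 mm taper to 8 mm diameter. Axes as the processor's.
- board: Green cutting board, fixed, 200 x 200 x 12 mm; origin at the centre of its underside. The blade starts on it.
- sauce_cup: Bystander: lidded brown sauce cup, 66 mm diameter, 37 mm tall; origin at the centre of its underside.
- sauce_cup_2: Bystander: another such sauce cup.
- pickle_tub: Bystander: yellow-green pickle tub, 102 mm across the lid, 77 mm tall; origin at the centre of its underside.
- shaker: Bystander: metal seasoning shaker, 66 mm diameter, 107 mm tall; origin at the centre of its underside.
Things that resemble listed ones, but are neither listed nor needed, are in the scene too. Leave any brown look-alike of the blade alone.

How it is judged:
At the end, for the whole second after the job is handed in: The blade is on the drive shaft with its slots over the drive key: the hub's underside within 3 mm of the seat in height and 4 mm sideways, upright within 0.06 rad, released and at rest (z of blade in the frame of seat between -0.003 and 0.003 m and horizontal distance between blade and seat below 0.004 m and angle between blade's own z axis and vertical below 0.06 rad and linear speed of blade below 0.01 m/s and angular speed of blade below 0.1 rad/s); the robot touches nothing.
It fails at once if the blade is forced: it meets the processor with more than 60 N (contact force between blade and processor above 60 N).
It fails at once if the blade falls down the shaft: faster than 0.5 m/s while its underside is below the shaft's top (the last 10 mm, once lined up, may be let drop) (horizontal distance between blade and seat below 0.02 m and z of blade in the frame of shaft_top below 0 m and linear speed of blade above 0.5 m/s).
It fails at once if the blade is tipped over (more than 0.7 rad) (angle between blade's own z axis and vertical above 0.7 rad).
It fails at once if a sauce cup, the pickle tub or the shaker is pushed more than 30 mm away (distance of any of sauce_cup, sauce_cup_2, pickle_tub, shaker from where it was at the start of the episode above 0.03 m).
It also fails if it takes over 48 s, if anything falls off the work surface, if the arm or the gripper's body presses on something with over 40 N, if the wrist force passes 120 N, or if a joint passes its speed limit or range.

## Working session

There is one attempt and no reset: what is moved stays moved. The work goes in short steps, Python scripts to look and compute and a tool call to move; the robot and the scene stay as the last step left them, time stands still between calls to the robot, and variables do not carry over. Pictures are saved under pics/ and viewed, at most 10 in all, crops included, and the job is handed in when it is done.

Besides the shell and the picture viewer there is one more tool, called after "Emit:" as name(argument=value, ...), one argument or row to a line, values as JSON. send_rows: Moves the arm, as the interface text tells. Its arguments: {"type":"object","properties":{"rows":{"type":"array","items":{"type":"array"}},"newtons":{"type":"number"}},"required":["rows"]}

```bash
mkdir -p pics
cat > h.py <<'E'
import numpy as np, cv2
from station import ctrl
def grab(n,tag):
    im=ctrl.get_image(n); np.savez(f'pics/{tag}.npz',**{k:np.array(v) for k,v in im.items()})
    cv2.imwrite(f'pics/{tag}.png',im['frame'][:,:,::-1]); return im
def world(im):
    z=im['range_z']; v,u=np.mgrid[:z.shape[0],:z.shape[1]]
    p=np.stack([(u-im['cx'])/im['fx']*z,(v-im['cy'])/im['fy']*z,z,np.ones_like(z)],-1)
    w=(p@np.array(im['cam_to_world']).T)[...,:3]; w[z==0]=np.nan; return w
E
python3 - <<'E'
from h import *
a=grab('top','top0'); b=grab('side','side0')
print(ctrl.get_obs())
cv2.imwrite('pics/both.png',cv2.resize(np.vstack([a['frame'],b['frame']])[:,:,::-1],(480,600),interpolation=cv2.INTER_AREA))
E
```

```text
{'t': 0.1, 'q': array([-1.46902760e+00,  5.33207899e-02,  1.61415771e+00, -3.76365415e-05,
        1.47598813e+00, -1.19018813e-01]), 'dq': array([-9.80126149e-05, -1.44183263e-03, -4.02031847e-03, -1.60458156e-03,
       -1.61349352e-03, -3.91601494e-05]), 'effort': array([-6.79676086e-04, -3.94902349e+01, -3.71363461e+01, -8.98008443e-05,
        3.96042393e-03, -1.74350987e-07]), 'tool_pos': array([ 0.13679921, -0.60930478,  0.24886674]), 'tool_rot': array([-3.12060569e+00, -3.45907392e-01,  3.34377657e-05]), 'contact_force': array([0.93858587, 0.24937776, 0.42193102]), 'wrist_torque': array([-0.01986488, -0.00668052, -0.01507451]), 'grip_force': 0.0, 'opening': 0.08521663297230955}
```

View pics/top0.png

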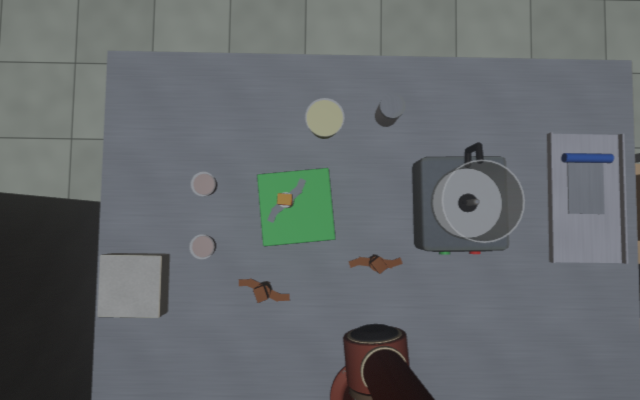

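View pics/side0.png

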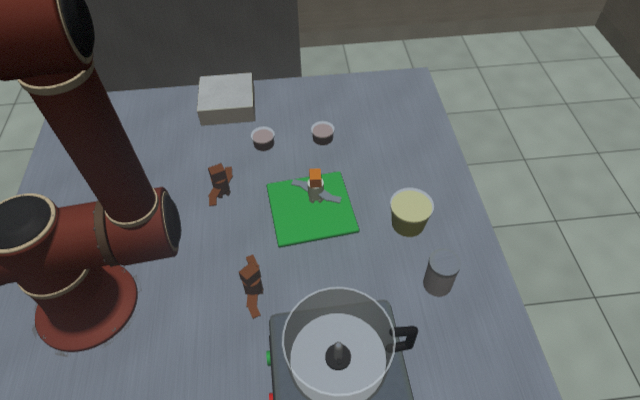

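Run:
```python
from h import *
for n in ('top','side'):
    im=dict(np.load(f'pics/{n}0.npz')); w=world(im); f=im['frame']
    h=cv2.cvtColor(f,cv2.COLOR_RGB2HSV)
    print(n,'cam',im['cam_to_world'].round(3).tolist(),im['fx'])
    u0,v0=(286,200) if n=='top' else (316,180)
    m=(h[...,0]>8)&(h[...,0]<25)&(h[...,1]>150)&(h[...,2]>120)
    vv,uu=np.mgrid[:400,:640]; m&=(abs(uu-u0)<30)&(abs(vv-v0)<30)
    p=w[m]; print('orange n',m.sum(),np.nanmedian(p,0),np.nanmax(p[:,2]))
    t=m&(w[...,2]>0.094); q=w[t]; print('top',t.sum(),q.mean(0),(q.max(0)+q.min(0))/2,cv2.minAreaRect(q[:,:2].astype(np.float32)*1000))
    # wings
    g=(abs(uu-u0)<35)&(abs(vv-v0)<35)&(w[...,2]>0.025)&(w[...,2]<0.055)&(h[...,1]<80)
    q=w[g]; c=p[:,:2].mean(0)
    d=q[:,:2]-np.nanmean(w[t][:,:2],0); r=np.hypot(*d.T); k=r>0.03
    a=np.degrees(np.arctan2(d[k,1],d[k,0])); print('wing',k.sum(),np.median(a[a>0]),np.median(a[a<0]),[ (np.median(q[k][s,2])) for s in (a>0,a<0)],r.max())
    # shaft
    us,vs=(472,202) if n=='top' else (338,352)
    s=(abs(uu-us)<16)&(abs(vv-vs)<16)&(w[...,2]>0.14)&(w[...,2]<0.18)
    print('shaft',s.sum(),w[s][w[s][:,2]>0.165].mean(0),w[s][:,2].max())
    rim=(abs(uu-us)<75)&(abs(vv-vs)<75)&(w[...,2]>0.198)&(w[...,2]<0.212)
    if rim.sum()>20:
        x,y=w[rim][:,:2].T; A=np.c_[2*x,2*y,np.ones_like(x)]; s=np.linalg.lstsq(A,x*x+y*y,rcond=None)[0]; print('rim',s[:2],np.sqrt(s[2]+s[0]**2+s[1]**2),rim.sum())
im=np.load('pics/top0.npz')['frame'][:,:,::-1]
cv2.imwrite('pics/crop.png',np.hstack([cv2.resize(im[165:235,250:330],(400,350),interpolation=cv2.INTER_CUBIC),cv2.resize(im[165:235,432:512],(400,350),interpolation=cv2.INTER_CUBIC)]))
```

```text
top cam [[0.013, -0.998, 0.053, 0.472], [-1.0, -0.014, -0.011, 0.147], [0.012, -0.053, -0.999, 1.034], [0.0, 0.0, 0.0, 1.0]] 371.9839028328598
  return np.nanmean(a, axis, out=out, keepdims=keepdims)
Traceback (most recent call last):
ValueError: zero-size array to reduction operation fmax which has no identity
```

```bash
cat > m.py <<'E'
from h import *
import sys,warnings; warnings.simplefilter('ignore')
for n in ('top','side'):
    im=dict(np.load(f'pics/{n}0.npz')); w=world(im); f=im['frame']
    h=cv2.cvtColor(f,cv2.COLOR_RGB2HSV)
    u0,v0=(286,200) if n=='top' else (316,176)
    print(n,f[v0,u0],h[v0,u0],w[v0,u0])
    m=(h[...,0]<28)&(h[...,1]>120)&(h[...,2]>90)
    vv,uu=np.mgrid[:400,:640]; m&=(abs(uu-u0)<30)&(abs(vv-v0)<30)
    p=w[m]; print('orange n',m.sum(),np.nanmedian(p,0),np.nanmax(p[:,2]))
    t=m&(w[...,2]>np.nanmax(p[:,2])-0.008); q=w[t]; print('top',t.sum(),q.mean(0),(q.max(0)+q.min(0))/2,cv2.minAreaRect(q[:,:2].astype(np.float32)*1000))
    g=(abs(uu-u0)<35)&(abs(vv-v0)<35)&(w[...,2]>0.025)&(w[...,2]<0.055)&(h[...,1]<100)
    q=w[g]; d=q[:,:2]-np.nanmean(w[t][:,:2],0); r=np.hypot(*d.T); k=r>0.03
    a=np.degrees(np.arctan2(d[k,1],d[k,0])); print('wing',k.sum(),np.median(a[a>0]),np.median(a[a<0]),[ (np.median(q[k][s,2])) for s in (a>0,a<0)],r.max())
    us,vs=(472,202) if n=='top' else (338,350)
    s=(abs(uu-us)<16)&(abs(vv-vs)<16)&(w[...,2]>0.14)&(w[...,2]<0.18)
    print('shaft',s.sum(),w[s][w[s][:,2]>0.16].mean(0),w[s][:,2].max())
    rim=(abs(uu-us)<75)&(abs(vv-vs)<75)&(w[...,2]>0.198)&(w[...,2]<0.212)
    if rim.sum()>20:
        x,y=w[rim][:,:2].T; A=np.c_[2*x,2*y,np.ones_like(x)]; s=np.linalg.lstsq(A,x*x+y*y,rcond=None)[0]; print('rim',s[:2],np.sqrt(s[2]+s[0]**2+s[1]**2),rim.sum())
im=np.load('pics/top0.npz')['frame'][:,:,::-1]
cv2.imwrite('pics/crop.png',np.hstack([cv2.resize(im[165:235,250:330],(400,350),interpolation=cv2.INTER_CUBIC),cv2.resize(im[165:235,432:512],(400,350),interpolation=cv2.INTER_CUBIC)]))
E
python3 m.py
```

```text
top [152 122  69] [ 19 139 152] [0.52405361 0.22483246 0.10451088]
orange n 142 [0.52652401 0.2298031  0.10373357] 0.10806229203798545
top 140 [0.52648833 0.22871063 0.10392932] [0.52657929 0.22864178 0.10425827] ((526.5665893554688, 228.65338134765625), (25.185962677001953, 32.8781852722168), 0.5166453719139099)
wing 244 135.40904039873203 -42.78093791689477 [np.float64(0.033397414257655855), np.float64(0.0494643069217266)] 0.0731625413017108
shaft 69 [ 0.52326711 -0.2232977   0.16926657] 0.17551872832455095
rim [ 0.52708178 -0.2239205 ] 0.09269408945008514 732
side [178 113  48] [ 15 186 178] [0.53031052 0.22456185 0.10241669]
orange n 131 [0.52748138 0.22830957 0.10424929] 0.10778202048185581
top 123 [0.52793493 0.22913785 0.10441718] [0.52834591 0.22936977 0.10391906] ((528.3612060546875, 229.29452514648438), (34.77886962890625, 26.166460037231445), 89.47994995117188)
wing 222 135.09877076054244 -41.45759424093134 [np.float64(0.03426930414927443), np.float64(0.05011609799999006)] 0.07530096624699269
shaft 115 [ 0.52383637 -0.22473595  0.16957339] 0.1758337311162388
rim [ 0.52749353 -0.22330531] 0.09250485070328066 1283
```

View pics/crop.png

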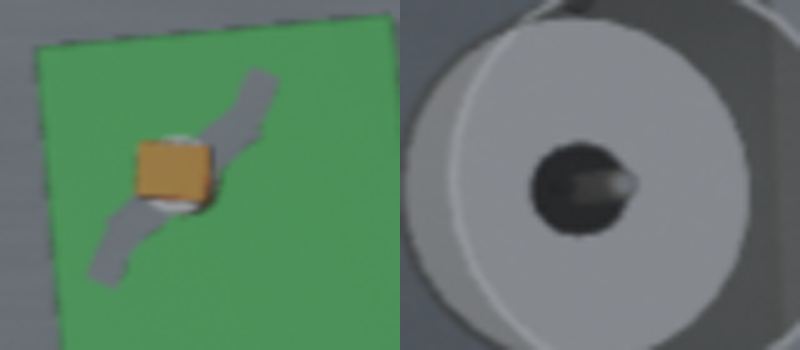

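The blade to take is the orange-gripped one on the board, at top view (286,200). The possible mistakes are the two brown look-alikes at (262,291) and (378,264). The crop confirms an orange grip, a white hub and steel wings. The axis is near (0.527, 0.229) and the yaw is about 91°. On the way there I'll take one look at the shaft and key from above.

Emit:
send_rows(
  rows=[
    [8.5,[4.38,-2.95,-1.5],0],
    [8.5,[4.38,-2.95,-1.5],0],
    [8.5,[4.38,-2.95,-1.5],0],
    [8.5,[4.38,-2.95,-1.5],0],
    [8.5,[4.38,-2.95,-1.5],0],
    [8.5,[4.38,-2.95,-1.5],0],
    [8.5,[4.38,-2.95,-1.5],0],
    [8.5,[4.38,-2.95,-1.5],0],
    [8.5,[4.38,-2.95,-1.5],0],
    [8.5,[4.38,-2.95,-1.5],0],
  ],
)

```text
t: 1.35
tool_pos: [0.5005, -0.2245, 0.4]
tool_rot: [-3.122, -0.346, 0.001]
contact_force: [0.7, -1.1, 0.1]
opening: 0.0851
grip_force: 0.0
```

Run:
```python
from h import *
grab('wrist','w1'); o=ctrl.get_obs(); print(o['t'],o['tool_pos'],o['tool_rot'],o['q'])
```

```text
1.4 [ 0.50397077 -0.22048273  0.40224306] [-3.11957672 -0.35512935 -0.00845272] [-0.54998875 -0.17266504  1.57975406  0.00484     1.73140195  0.79488702]
```

View pics/w1.png

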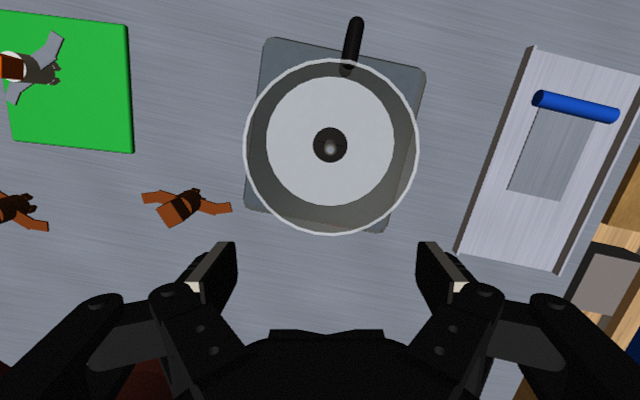

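Run:
```python
from h import *
im=grab('wrist','w2'); w=world(im); f=im['frame']; o=ctrl.get_obs(); print(o['tool_pos'])
print(np.array(im['cam_to_world']).round(3))
g=f.mean(2)
vv,uu=np.mgrid[:400,:640]; n=(abs(uu-331)<25)&(abs(vv-145)<25)
for lo,hi in ((.165,.18),(.171,.18),(.14,.165),(.119,.135),(.1265,.135)):
    s=n&(w[...,2]>lo)&(w[...,2]<hi); q=w[s]; print(lo,hi,s.sum(),q.mean(0),(q.max(0)+q.min(0))/2, np.ptp(q,0))
s=(abs(uu-331)<100)&(abs(vv-145)<100)&(w[...,2]>.2)&(w[...,2]<.21); x,y=w[s][:,:2].T
a=np.linalg.lstsq(np.c_[2*x,2*y,np.ones_like(x)],x*x+y*y,rcond=None)[0];print('rim',a[:2],np.sqrt(a[2]+a[0]**2+a[1]**2))
c=f[118:173,304:359,::-1].astype(float); z=w[118:173,304:359,2]
c=np.clip(255*(c/255)**.4,0,255).astype(np.uint8)
zz=np.clip((z-.115)/.03*255,0,255).astype(np.uint8)
cv2.imwrite('pics/w2c.png',np.hstack([cv2.resize(c,(390,390),interpolation=cv2.INTER_CUBIC),cv2.resize(cv2.applyColorMap(zz,2),(390,390),interpolation=0)]))
```

```text
[ 0.50223121 -0.22279831  0.40152803]
[[ 0.225 -0.94  -0.255  0.57 ]
 [-0.974 -0.217 -0.059 -0.206]
 [ 0.     0.262 -0.965  0.526]
 [ 0.     0.     0.     1.   ]]
0.165 0.18 132 [ 0.52569826 -0.22430456  0.17067924] [ 0.5253188  -0.22474865  0.17054786] [0.0148789  0.01510312 0.00868176]
0.171 0.18 63 [ 0.52553668 -0.22445841  0.17265152] [ 0.52514838 -0.22432751  0.17294482] [0.01031551 0.01008125 0.00388783]
0.14 0.165 28 [ 0.53065393 -0.22161206  0.15336013] [ 0.52910879 -0.22331255  0.15213865] [0.00813643 0.01377799 0.02321061]
0.119 0.135 774 [ 0.52652917 -0.22384827  0.12388033] [ 0.5252353  -0.22443324  0.12717441] [0.04535998 0.04567848 0.01559674]
0.1265 0.135 77 [ 0.52604035 -0.22375584  0.13217908] [ 0.52756414 -0.22455645  0.13103208] [0.01091283 0.03392219 0.0078814 ]
rim [ 0.52694545 -0.22429917] 0.09153977249157604<stdin>:12: RuntimeWarning: invalid value encountered in cast
```

View pics/w2c.png

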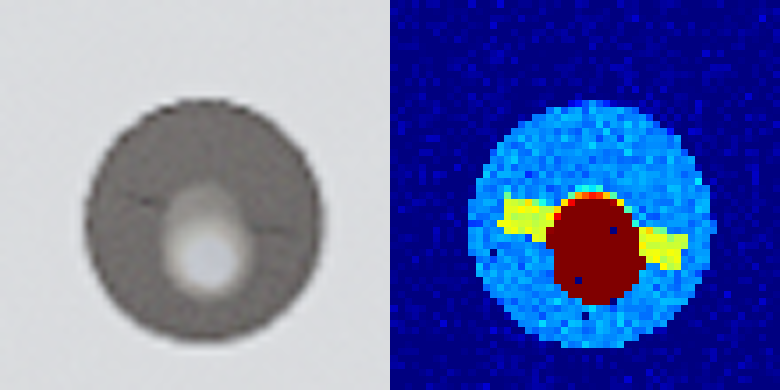

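The depth crop shows the key clearly, as a bar on the boss from about (505,215) to (685,250). I'll fit its angle and centre.

Run:
```python
from h import *
im=dict(np.load('pics/w2.npz')); w=world(im)
vv,uu=np.mgrid[:400,:640]; n=(abs(uu-331)<25)&(abs(vv-145)<25)
s=n&(w[...,2]>.1295)&(w[...,2]<.137); q=w[s][:,:2]; 
r=cv2.minAreaRect((q*1000).astype(np.float32)); print(s.sum(),r)
d=q-np.array([.5257,-.2243]); k=np.hypot(*d.T)>.009; print(np.degrees(np.arctan(d[k,0]/d[k,1])).mean(), 'cw from +y')
u,S,v=np.linalg.svd(q[k]-q[k].mean(0)); print('pca',np.degrees(np.arctan2(v[0,1],v[0,0])))
s=n&(w[...,2]>.119)&(w[...,2]<.137)|n&(w[...,2]>.137); p=cv2.minEnclosingCircle((w[s][:,:2]*1000).astype(np.float32)); print(p)
```

```text
71 ((527.5073852539062, -224.5255889892578), (10.547601699829102, 33.965087890625), 0.7165660262107849)
-1.443581969253846 cw from +y
pca -89.07612321820922
((525.1553955078125, -224.4509735107422), 22.9830265045166)
```

Emit:
send_rows(
  rows=[
    [8.5,[1.4,-4.86,0],0],
    [8.5,[1.4,-4.86,0],0],
    [8.5,[1.4,-4.86,2],0],
    [8.5,[1.4,-4.86,2],0],
    [8.5,[1.4,-4.86,2],0],
    [8.5,[1.4,-4.86,2],0],
    [8.5,[1.4,-4.86,2],0],
    [8.5,[1.4,-4.86,2],0],
    [8.5,[1.4,-4.86,2],0],
  ],
)

```text
t: 2.58
tool_pos: [0.5264, 0.2292, 0.2586]
tool_rot: [3.122, 0.345, -0.001]
contact_force: [1.6, -0.6, 0.3]
opening: 0.0847
grip_force: 0.0
```

Emit:
send_rows(
  rows=[
    [8.5,[0,0,0],-9.8],
    [8.5,[0,0,0],-9.8],
    [8.5,[0,0,0],-9.8],
    [8.5,[0,0,0],-9.8],
    [8.5,[0,0,0],-9.8],
    [8.5,[0,0,0],-9.8],
    [8.5,[0,0,0],-9.8],
    [8.5,[0,0,0],-9.8],
    [8.5,[0,0,0],0],
    [8.5,[0,0,0],0],
  ],
)

```text
t: 3.82
tool_pos: [0.5267, 0.2279, 0.2596]
tool_rot: [-2.204, -2.238, 0.001]
contact_force: [0.6, 0.1, -0.8]
opening: 0.0847
grip_force: 0.0
```

```bash
cat >> h.py <<'E'
from scipy.spatial.transform import Rotation as R
def st():
    o=ctrl.get_obs(); M=R.from_rotvec(o['tool_rot']).as_matrix()
    print('t',o['t'],'pos',o['tool_pos'].round(4),'xang',np.degrees(np.arctan2(M[1,0],M[0,0])).round(2),'tilt',M[:2,2].round(4),'F',o['contact_force'].round(2),'T',o['wrist_torque'].round(2),'op',round(o['opening'],4),'grip',round(o['grip_force'],1)); return o,M
E
python3 - <<'E'
from h import *
st(); im=grab('wrist','w3'); w=world(im); h=cv2.cvtColor(im['frame'],cv2.COLOR_RGB2HSV); st()
s=(w[...,2]>.097)&(w[...,2]<.111)&(h[...,0]<28)&(h[...,1]>100)&(np.hypot(w[...,0]-.527,w[...,1]-.229)<.04); q=w[s]
print(s.sum(),q.mean(0),cv2.minAreaRect((q[:,:2]*1000).astype(np.float32)))
s=(w[...,2]>.064)&(w[...,2]<.08)&(np.hypot(w[...,0]-.527,w[...,1]-.229)<.03);print(s.sum(),cv2.minEnclosingCircle((w[s][:,:2]*1000).astype(np.float32)))
E
```

```text
t 3.825 pos [0.5267 0.2279 0.2596] xang 90.89 tilt [-0.0006 -0.0003] F [ 0.58  0.14 -0.75] T [-0.02 -0.02  0.04] op 0.0847 grip 0.0
t 3.875 pos [0.5267 0.228  0.2597] xang 90.93 tilt [-0.0005 -0.0002] F [ 0.53 -0.16 -0.06] T [0.   0.   0.01] op 0.0848 grip 0.0
1068 [0.52890592 0.23101249 0.10388053] ((528.9393920898438, 230.1208038330078), (35.67792510986328, 27.329069137573242), 86.71817779541016)
207 ((528.551025390625, 231.01417541503906), 20.594261169433594)
```

Emit:
send_rows(
  rows=[
    [8.5,[0.2,0.13,3.3],0],
    [8.5,[0,0,3.3],0],
    [8.5,[0,0,3.3],0],
    [8.5,[0,0,3.3],0],
    [8.5,[0,0,2.3],0],
    [8.5,[0,0,1],0],
    [8.5,[0,0,0],0],
    [8.5,[0,0,0],0],
  ],
  newtons=40,
)

```text
t: 4.88
tool_pos: [0.529, 0.2306, 0.0965]
tool_rot: [2.201, 2.241, 0.003]
contact_force: [-0.4, -0.5, 0.7]
opening: 0.0847
grip_force: 0.0
```

```bash
python3 -c "
from h import *
st()"
```

```text
t 4.875 pos [0.529  0.2306 0.0965] xang 91.03 tilt [0.0023 0.0007] F [-0.42 -0.54  0.7 ] T [ 0.02 -0.02 -0.  ] op 0.0847 grip 0.0
```

Emit:
send_rows(
  rows=[
    [5,[0,0,0.15],0],
    [3.5,[0,0,0],0],
    [2.4,[0,0,0],0],
    [2.4,[0,0,0],0],
    [2.4,[0,0,0],0],
    [2.4,[0,0,0],0],
    [2.4,[0,0,0],0],
  ],
  newtons=40,
)

```text
t: 5.75
tool_pos: [0.5284, 0.2305, 0.094]
tool_rot: [2.201, 2.241, 0.001]
contact_force: [-0.5, -0.4, 4.2]
opening: 0.0283
grip_force: 38.5
```

```bash
python3 -c "
from h import *
st()"
```

```text
t 5.75 pos [0.5284 0.2305 0.094 ] xang 91.05 tilt [0.0008 0.0002] F [-0.54 -0.42  4.21] T [-0.02  0.01 -0.01] op 0.0283 grip 38.5
```

Emit:
send_rows(
  rows=[
    [2.4,[0,0,-1.5],0],
    [2.4,[0,0,-4],0],
    [2.4,[0,0,-4.5],0],
    [2.4,[0,0,-4.5],0],
    [2.4,[0,0,-4.5],0],
    [2.4,[0,0,-3.6],0],
    [2.4,[0,0,0],0],
  ],
)

```text
t: 6.62
tool_pos: [0.5292, 0.2307, 0.3239]
tool_rot: [2.198, 2.239, 0.01]
contact_force: [0.1, -0.7, -2.1]
opening: 0.0281
grip_force: 38.4
```

Emit:
send_rows(
  rows=[
    [2.4,[-3,-0.1,0],0],
    [2.4,[-5,-0.12,0],0],
    [2.4,[-5.5,-0.12,0],0],
    [2.4,[-5.5,-0.12,0],0],
    [2.4,[-5.5,-0.12,0],0],
    [2.4,[-5.5,-0.12,0],0],
    [2.4,[-5.5,-0.12,0],0],
    [2.4,[-5,-0.12,0],0],
    [2.4,[-3.5,-0.12,0],0],
    [2.4,[-1.5,0,0],0],
  ],
)

```text
t: 7.88
tool_pos: [0.5246, -0.226, 0.3167]
tool_rot: [-2.2, -2.236, 0.002]
contact_force: [0.3, -0.1, -1.2]
opening: 0.0279
grip_force: 38.3
```

Emit:
send_rows(
  rows=[
    [2.4,[0,0,0],0],
    [2.4,[0,0,0],0],
    [2.4,[0,0,0],0],
  ],
)

```text
t: 8.25
tool_pos: [0.526, -0.2235, 0.3195]
tool_rot: [-2.199, -2.243, -0.0]
contact_force: [0.3, -0.5, -1.7]
opening: 0.0276
grip_force: 38.3
```

Run:
```python
from h import *
st(); a=grab('wrist','w4'); b=grab('side','s4'); c=grab('top','t4')
cv2.imwrite('pics/j4.png',np.vstack([np.hstack([x['frame'][100:400,120:520] for x in (a,b)]),np.hstack([c['frame'][100:400,240:640],b['frame'][100:400,120:520]])])[:300,:,::-1])
for im in (b,c):
    w=world(im); h=cv2.cvtColor(im['frame'],cv2.COLOR_RGB2HSV)
    near=np.hypot(w[...,0]-.526,w[...,1]+.224)<.03
    s=near&(h[...,1]>130)&(h[...,0]<28)&(w[...,2]>.28); print(s.sum(), w[s].mean(0) if s.any() else '')
    s=near&(h[...,1]<60)&(w[...,2]>.225)&(w[...,2]<.3); q=w[s]
    if s.sum()>10: print('hub',s.sum(),q.min(0),q.max(0))
```

```text
t 8.25 pos [ 0.526  -0.2235  0.3195] xang 91.14 tilt [0.0001 0.0002] F [ 0.28 -0.55 -1.75] T [-0.02 -0.04  0.04] op 0.0276 grip 38.3
2412 [ 0.52536667 -0.22693633  0.55691582]
hub 467 [ 0.50094879 -0.25178576  0.23749091] [ 0.55350845 -0.20730113  0.2993739 ]
1044 [ 0.52004559 -0.21161631  0.52854479]
hub 258 [ 0.50018322 -0.22211107  0.23734353] [ 0.54337676 -0.19732469  0.29966752]
```

View pics/j4.png

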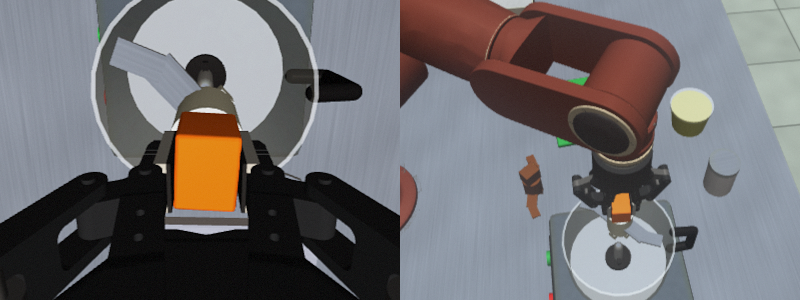

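Run:
```python
from h import *
for n in ('w4','s4'):
    im=dict(np.load(f'pics/{n}.npz')); w=world(im); h=cv2.cvtColor(im['frame'],cv2.COLOR_RGB2HSV)
    near=np.hypot(w[...,0]-.526,w[...,1]+.224)<.035
    s=near&(h[...,1]>150)&(h[...,0]<28)&(w[...,2]>.295)&(w[...,2]<.335); q=w[s]
    print(n,s.sum(),np.percentile(q,[2,50,98],axis=0).round(4).tolist())
    f=q[(q[:,2]<.325)&(q[:,2]>.3)]; print('face y',np.median(f[:,1]), 'x mid',(np.percentile(f[:,0],1)+np.percentile(f[:,0],99))/2)
    A=np.linalg.lstsq(np.c_[f[:,0]-.526,f[:,2]-.31,np.ones(len(f))],f[:,1],rcond=None)[0]; print('y = a(x)+b(z)+c',A)
    s=near&(w[...,2]>.2375)&(w[...,2]<.252)&(h[...,1]<70)&(np.hypot(w[...,0]-.526,w[...,1]+.224)<.026); q=w[s]; x,y=q[:,:2].T
    if len(x)>10:
        from scipy.optimize import least_squares
        r=least_squares(lambda c:np.hypot(x-c[0],y-c[1])-.02,[.526,-.224],loss='soft_l1',f_scale=.001); print('hub axis',len(x),r.x,np.sqrt(np.mean(r.fun**2)))
    s=(np.hypot(w[...,0]-.526,w[...,1]+.224)<.02)&(w[...,2]>.165)&(w[...,2]<.178); print('shaft',s.sum(),w[s].mean(0) if s.any() else 0)
```

```text
w4 6202 [[0.5134, -0.2396, 0.3031], [0.5267, -0.2173, 0.3293], [0.54, -0.2054, 0.3306]]
face y -0.2058856170834024 x mid 0.5274019340056693
y = a(x)+b(z)+c [-0.05602008 -0.00808534 -0.20592233]
hub axis 64 [ 0.52624833 -0.22447477] 0.00045681437317645067
shaft 118 [ 0.52529641 -0.2208714   0.16993924]
s4 388 [[0.513, -0.2402, 0.3109], [0.5266, -0.2284, 0.3296], [0.5385, -0.2101, 0.3318]]
face y -0.23953918699553878 x mid 0.5253027619374442
y = a(x)+b(z)+c [-0.03558639  0.01426559 -0.23954036]
hub axis 46 [ 0.52573959 -0.22071247] 0.0010941580077302331
shaft 68 [ 0.52390967 -0.22415904  0.17031599]
```

Emit:
send_rows(
  rows=[
    [2.4,[-0.1,-0.05,1.5],0],
    [2.4,[0,0,2],0],
    [2.4,[0,0,1.5],0],
    [2.4,[0,0,0.5],0],
    [2.4,[0,0,0.3],0],
    [2.4,[0,0,0.3],0],
    [2.4,[0,0,0],0],
    [2.4,[0,0,0],0],
  ],
)

```text
t: 9.4
tool_pos: [0.5255, -0.2259, 0.259]
tool_rot: [2.2, 2.241, 0.0]
contact_force: [0.5, 0.2, -1.4]
opening: 0.0279
grip_force: 38.3
```

```bash
python3 -c "
from h import *
st()"
```

```text
t 9.4 pos [ 0.5255 -0.2259  0.259 ] xang 91.05 tilt [ 0.0007 -0.0004] F [ 0.51  0.22 -1.37] T [ 0.03  0.03 -0.01] op 0.0279 grip 38.3
```

Emit:
send_rows(
  rows=[
    [2.4,[0.12,0,0],0],
    [2.4,[0,0,0.2],0],
    [2.4,[0,0,0.2],0],
    [2.4,[0,0,0.2],0],
    [2.4,[0,0,0.2],0],
    [2.4,[0,0,0],0],
    [2.4,[0,0,0],0],
  ],
)

```text
t: 10.28
tool_pos: [0.5253, -0.2246, 0.2506]
tool_rot: [2.201, 2.242, 0.0]
contact_force: [-0.1, 0.3, -2.0]
opening: 0.0278
grip_force: 38.3
```

```bash
python3 -c "
from h import *
st()"
```

```text
t 10.275 pos [ 0.5253 -0.2246  0.2506] xang 91.05 tilt [ 0.0001 -0.0001] F [-0.14  0.27 -2.05] T [-0.03 -0.    0.02] op 0.0278 grip 38.3
```

Below the shaft top with no contact force, so the bore is over the tip. I'll keep going down.

Emit:
send_rows(
  rows=[
    [2.4,[0,0,0.3],0],
    [2.4,[0,0,0.3],0],
    [2.4,[0,0,0.3],0],
    [2.4,[0,0,0.3],0],
    [2.4,[0,0,0],0],
    [2.4,[0,0,0],0],
  ],
)

```text
t: 11.02
tool_pos: [0.5253, -0.2246, 0.2386]
tool_rot: [2.201, 2.242, 0.0]
contact_force: [0.1, -0.3, -1.4]
opening: 0.0279
grip_force: 38.3
```

```bash
python3 -c "
from h import *
st()"
```

```text
t 11.025 pos [ 0.5253 -0.2246  0.2386] xang 91.05 tilt [ 0.0001 -0.    ] F [ 0.06 -0.26 -1.43] T [ 0.01 -0.04  0.02] op 0.0279 grip 38.3
```

Emit:
send_rows(
  rows=[
    [2.4,[0,0,0.3],0],
    [2.4,[0,0,0.3],0],
    [2.4,[0,0,0.3],0],
    [2.4,[0,0,0.3],0],
    [2.4,[0,0,0.3],0],
    [2.4,[0,0,0.3],0],
    [2.4,[0,0,0.2],0],
    [2.4,[0,0,0],0],
    [2.4,[0,0,0],0],
  ],
)

```text
t: 12.15
tool_pos: [0.5254, -0.2246, 0.2187]
tool_rot: [2.201, 2.242, 0.0]
contact_force: [-0.1, -0.1, -1.7]
opening: 0.0278
grip_force: 38.3
```

```bash
python3 -c "
from h import *
st()"
```

```text
t 12.15 pos [ 0.5254 -0.2246  0.2187] xang 91.05 tilt [ 0.0002 -0.0001] F [-0.08 -0.09 -1.7 ] T [ 0.02 -0.02 -0.  ] op 0.0278 grip 38.3
```

Key contact would come at about 0.215. Small steps from here.

Emit:
send_rows(
  rows=[
    [2.4,[0,0,0.15],0],
    [2.4,[0,0,0.15],0],
    [2.4,[0,0,0.15],0],
    [2.4,[0,0,0.1],0],
    [2.4,[0,0,0],0],
    [2.4,[0,0,0],0],
  ],
)

```text
t: 12.9
tool_pos: [0.5253, -0.2246, 0.213]
tool_rot: [2.201, 2.242, 0.0]
contact_force: [0.1, -0.4, -1.2]
opening: 0.028
grip_force: 38.3
```

```bash
python3 -c "
from h import *
st()"
```

```text
t 12.9 pos [ 0.5253 -0.2246  0.213 ] xang 91.05 tilt [0.0001 0.    ] F [ 0.15 -0.4  -1.22] T [-0.   -0.    0.03] op 0.028 grip 38.3
```

Emit:
send_rows(
  rows=[
    [2.4,[0,0,0.15],0],
    [2.4,[0,0,0.15],0],
    [2.4,[0,0,0.1],0],
    [2.4,[0,0,0],0],
    [2.4,[0,0,0],0],
  ],
)

```text
t: 13.52
tool_pos: [0.5253, -0.2246, 0.209]
tool_rot: [2.201, 2.242, 0.0]
contact_force: [0.3, -0.5, -1.6]
opening: 0.028
grip_force: 38.3
```

```bash
python3 -c "
from h import *
st()"
```

```text
t 13.525 pos [ 0.5253 -0.2246  0.209 ] xang 91.05 tilt [ 0.0001 -0.    ] F [ 0.32 -0.54 -1.57] T [ 0.05 -0.02  0.05] op 0.028 grip 38.3
```

The slots are over the key at the first angle, and the underside is now about 4 mm above the seat with no force. I'll lower to the seat.

Emit:
send_rows(
  rows=[
    [2.4,[0,0,0.15],0],
    [2.4,[0,0,0.1],0],
    [2.4,[0,0,0.1],0],
    [2.4,[0,0,0.05],0],
    [2.4,[0,0,0],0],
    [2.4,[0,0,0],0],
  ],
)

```text
t: 14.28
tool_pos: [0.5253, -0.2246, 0.205]
tool_rot: [2.201, 2.242, 0.0]
contact_force: [0.6, 0.3, -1.6]
opening: 0.028
grip_force: 38.4
```

```bash
python3 -c "
from h import *
st()"
```

```text
t 14.275 pos [ 0.5253 -0.2246  0.205 ] xang 91.05 tilt [ 0.0001 -0.    ] F [ 0.59  0.28 -1.56] T [0.04 0.01 0.04] op 0.028 grip 38.4
```

Emit:
send_rows(
  rows=[
    [2.4,[0,0,0.05],0],
    [2.4,[0,0,0.05],0],
    [2.4,[0,0,0],0],
    [2.4,[0,0,0],0],
  ],
)

```text
t: 14.78
tool_pos: [0.5255, -0.2248, 0.205]
tool_rot: [2.2, 2.241, -0.0]
contact_force: [-2.7, 1.3, 5.6]
opening: 0.0281
grip_force: 39.0
```

```bash
python3 -c "
from h import *
st()"
```

```text
t 14.775 pos [ 0.5255 -0.2248  0.205 ] xang 91.05 tilt [ 0.0006 -0.0006] F [-2.74  1.26  5.6 ] T [ 0.13  0.55 -0.07] op 0.0281 grip 39.0
```

The hub is seated: contact force came on at TCP z = 0.205, as expected. I'll release and retreat.

Emit:
send_rows(
  rows=[
    [2.6,[0,0,-0.05],0],
    [3.2,[0,0,0],0],
    [4.5,[0,0,0],0],
    [6,[0,0,0],0],
    [6,[0,0,0],0],
    [6,[0,0,-1],0],
    [6,[0,0,-3],0],
    [6,[0,0,-5],0],
    [6,[0,0,-5],0],
    [6,[0,0,-4],0],
  ],
)

```text
t: 16.02
tool_pos: [0.5255, -0.2247, 0.3882]
tool_rot: [2.199, 2.239, 0.001]
contact_force: [0.2, -0.5, 0.8]
opening: 0.0599
grip_force: 0.0
```

Emit:
send_rows(
  rows=[
    [6,[0,0,0],0],
    [6,[0,0,0],0],
    [6,[0,0,0],0],
  ],
)

```text
t: 16.4
tool_pos: [0.5248, -0.2243, 0.3824]
tool_rot: [-2.199, -2.239, 0.001]
contact_force: [-0.9, -1.0, -0.1]
opening: 0.0598
grip_force: 0.0
```

Run:
```python
from h import *
st(); im=grab('wrist','w5'); w=world(im); h=cv2.cvtColor(im['frame'],cv2.COLOR_RGB2HSV)
s=(np.hypot(w[...,0]-.526,w[...,1]+.224)<.035)&(h[...,1]>130)&(h[...,0]<28)&(w[...,2]>.18)&(w[...,2]<.24); q=w[s]; t=q[q[:,2]>.208]
print(s.sum(),np.percentile(q,[2,98],axis=0),'top z',np.median(t[:,2]),t.mean(0)); A=np.linalg.lstsq(np.c_[t[:,:2]-[.526,-.224],np.ones(len(t))],t[:,2],rcond=None)[0];print('slope',A)
```

```text
t 16.4 pos [ 0.5248 -0.2243  0.3824] xang 91.05 tilt [-0.0029  0.0017] F [-0.92 -1.01 -0.13] T [ 0.06 -0.01  0.05] op 0.0598 grip 0.0
1055 [[ 0.51338023 -0.2417495   0.19047084]
 [ 0.53938368 -0.20726761  0.2164518 ]] top z 0.21497325547208443 [ 0.52637978 -0.22411767  0.21492094]
slope [-0.00387484 -0.0230433   0.2149197 ]
```

View pics/w5.png

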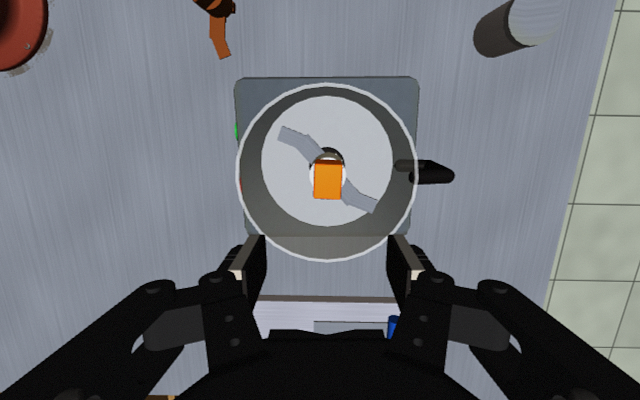

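The picture shows the blade seated in the bowl, with its grip at (328,180). Its top is at z = 0.215, where 0.123 + 0.092 = 0.215 is expected. It stands level and the gripper is clear, so I'm handing in.

```bash
python3 -c "
from h import *
print(ctrl.finish_job())"
```

```text
the job is handed in; nothing more can be done
None
```

The blade is on the drive shaft, measured fully home and level with its slots over the key, and released; I handed the job in at about 16.4 s (verdict not shown), having touched none of the cups, the tub or the shaker.

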